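Clamp a tube offcut to the set spring tension

ROBOT

A 6-joint arm with a two-finger parallel gripper is mounted at the origin on the work surface. World frame = base frame: x ahead of the robot, y to its left, z up, the work surface at z = 0. Lengths are in mm, angles in rad, forces in N, time in s.
With the tool pointing down it reaches from about 400 to 825 mm from the base axis. Payload 7 kg.
Tool frame: the origin (TCP) lies at the very end of the fingers, on their centre line; the grasp point (between the pads) lies 19 mm behind it; z points along the fingers, y is the direction in which the jaws open and shut (so a half turn about z gives the same grasp; the last joint's range is limited). The gripper opens to 88 mm and grips with 3 to 60 N. Pads are 19 mm wide; open, the fingers measure 130 mm over their backs; the gripper's body (78 mm by 193 mm) begins 47 mm behind the grasp point.
Start: joints at [-0.917, 0.359, 0.012, 0, -1.224, -0.288], TCP at [241.417, -630.327, 188.061] pointing down, gripper open.
Joint ranges: [-3.07, 3.07], [-1.43, 2.12], [-1.02, 1.25], [-3.03, 1.67], [-3.05, -0], [-3.03, 3.03]. Speed limits (rad/s): [2.39, 2.39, 3.01, 3.14, 3.14, 3.14].

INTERFACE

Orientations are given as a unit quaternion [x, y, z, w].
In Python, from plant import bot gives the robot as it stands. Calls block until the motion is done:
- bot.move_ptp(position, orientation): joint-space move of the TCP to a pose.
- bot.line_to(position, velocity=150, ori=None): straight line of the TCP; ori=None keeps the orientation; velocity is the mean speed in mm/s.
- bot.move_joints(angles): joint-space move.
- bot.move_gripper(opening, force=None): finger opening in mm; force is the grip in N (None keeps the last); returns when the fingers have stopped.
- bot.pause(seconds).
- bot.solve_ik(position, orientation): joint angles nearest the present ones, or None.
- bot.read_state(): the state.
- bot.camera(name): name is "scene" or "top"; returns the picture (480x640x3 uint8, red, green, blue); there is no depth.
- bot.get_calibration(name): a dict with "fx", "fy", "cx", "cy" (pixels), "view" (4x4, takes a point from world to camera coordinates). Camera axes: x right, y up, looking along -z (the intrinsics and any distortion apply to the point x, -y, -z); pixel columns grow to the right and rows downward; lengths in mm; the calibration is good to about 2 mm. A picture is of the moment at which its call begins. get_calibration takes no time and is no camera call.
A pose or a line that the arm cannot do raises bot.Unreachable and nothing moves.
- bot.close_job(): hands the job in, once; it reports no verdict.
The state is a dict: "t": time; "joint_pos": joint angles; "qvel": joint speeds; "tau": joint torques, N m; "tcp_pos": TCP position; "eef_rot": TCP orientation; "contact_force": force on the tool from outside, world axes, zero at the start; "moment": the same for the moment, N m; "width": finger opening in mm.
Only numpy, scipy, OpenCV 4.12 (cv2) and the standard library are available. Lean on these libraries where they do the work, as an engineer would, in place of code of your own. Each camera call takes 0.05 s, during which the arm holds its last target. There are 200 camera calls.

TASK

Lay the square steel tube offcut flat on the bed of the bench clamp, between the two jaws and with its end slid gently up against the end stop. Then turn the wing knob clockwise until the sprung jaw gives and the needle points at the long set mark on the dial, without squeezing the thin tube hard past the mark, and let go. Leave the paint can, the grinding disc and the spanner where they are.

Things in the scene. Friction and masses are not known exactly. Their poses are not given: they have to be found in the camera images.
- tube: the workpiece: bare steel square tube offcut, 80 mm long (its x axis, the bore), 40 mm wide (y), 40 mm high (z), wall 3 mm, about 0.2 to 0.4 kg. Origin: centre of its underside. Either end may face the stop. It starts on the bench; it can be gripped from above across its 40 mm width.
- clamp: the bench clamp, fixed to the bench, level. Origin: on the bench under the middle of the bed. Its x points to the end stop, its y from the dial to the knob; all clamp coordinates are in these axes. Base plate 150 (x) by 360 (y) by 12 mm: its top is the bed. Blue gearbox under the knob: y 75 to 175, x -40 to 40, top 36 mm above the bench. Blue dial housing: y -174 to -74, x -55 to 55, top 32 mm.
- seat (a point): on the bed at clamp (5, 0, 12) mm: the underside centre of a tube lying along clamp x with its end against the stop. Across, the tube starts anywhere in the jaw gap and, clamped at the mark, ends 6 mm to the -y side of this point.
- moving_jaw: steel jaw on the knob side (+y), 50 mm long in x, up to 17 mm above the bed (the tube's upper 20 mm stay free). Origin at clamp y = 36 mm less 4 mm per rad of knob angle, on the bed. Its pad is packed out 0 to 6 mm from there towards the tube, differently each time and not measured, so the final knob angle cannot be worked out. The gap to the sprung jaw starts at 43.5 to 52 mm.
- end_stop: steel block on the bed at the clamp's +x end, 12 (x) by 40 (y) by 30 mm high; the face that meets the tube's end is at clamp x = 45 mm. Origin: centre of its underside, at clamp (51, 0, 12) mm. Do not ram it: keep the push under 30 N (5 to 10 N is plenty).
- sprung_jaw: the jaw that gives, on the dial side (-y), same size. Origin: its face's lower edge, mid-length; the face is at clamp y = -20 mm when slack. It slides along clamp -y against a spring: about 5 N to start it, 15 N at the set mark (6 mm of travel), 25 N at its end (12 mm). More than 22 N crushes the tube.
- knob (a joint): angle of the wing knob, rad, growing clockwise seen from above, 0 to 7.5, starting at 1.0 to 1.6. Each rad drives the moving jaw 4 mm towards the tube. About 0.12 N m of friction, a little more once the spring bites; it stays where it is left. 2.4 to 4.5 rad are needed, so it has to be regrasped.
- knob_grip (a point): top centre of the knob, on its upright axis, 75 mm above the bench at clamp (0, 125) mm. A black upright bar 50 mm long (this point's x axis), 14 mm thick (y) and 30 mm tall, on a round skirt 48 mm across, 30 mm below this point. Grip the bar across its thickness from above. At knob angle q the bar is turned by -q from clamp x.
- needle_tip (a point): tip of the dial needle, 55 mm from its pivot at clamp (35, -124) mm, 36 mm above the bench. Slack, it leans to +y, 0.72 rad short of the mark; it swings to -y as the sprung jaw gives, 0.12 rad per mm, so the tip moves about 26 mm per rad of knob once both jaws bear on the tube.
- set_mark (a point): where the needle tip stands when the tension is right: at the long thick black mark in the middle of the scale, on the dial at clamp (-20, -124) mm. The other scale lines are short and thin.
- paint_can: bystander: metal paint can, 74 mm across, 100 mm high. Origin: centre of its underside.
- grinding_disc: bystander: dark flat grinding disc, 115 mm across, 6 mm thick, with a 22 mm bore, lying on the bench. Origin: centre of its underside.
- spanner: bystander: steel spanner 190 mm long lying on the bench. Origin: underside, near its middle.
Not all that is in view belongs to the job. Of the things shaped like the tube, the steel one is meant.

How it is judged (in metres and radians):
On the way, in this order (a step that is already met when the one before it is completed fails the run):
1. the tube lies flat on the bed between the jaws, its end against the end stop (x of tube in the frame of clamp between 0.0025 and 0.0075 m and z of tube in the frame of clamp below 0.0145 m and y of tube in the frame of clamp between -0.016 and 0.015 m and angle between the x axis of tube and the x axis of clamp, either way round below 0.15 rad and angle between tube's own x axis and vertical between 1.47 and 1.67 rad), for 0.2 s.
2. with the tube so seated, the needle is brought to the set mark (all of step 1 and horizontal distance between needle_tip and set_mark below 0.004 m), for 0.2 s.
At the end, for the whole second after the job is handed in: The tube lies flat and lengthwise on the bed between the jaws (within 0.15 rad), its end within 2.5 mm of the end stop, and the needle tip stands within 4 mm of the set mark (the spring holding the tube at about 15 N), with everything at rest and let go (all of step 2 and linear speed of tube below 0.02 m/s); the robot touches nothing.
It fails at once if the tube is squeezed with more than 22 N (overtightened well past the mark) (contact force between sprung_jaw and tube above 22 N).
It fails at once if the tube is rammed against the end stop with more than 30 N (contact force between end_stop and tube above 30 N).
It fails at once if the paint can is moved more than 30 mm (distance of paint_can from where it was at the start of the episode above 0.03 m).
It fails at once if the grinding disc is moved more than 30 mm (distance of grinding_disc from where it was at the start of the episode above 0.03 m).
It fails at once if the spanner is moved more than 30 mm (distance of spanner from where it was at the start of the episode above 0.03 m).
It also fails if it takes over 72 s, if anything falls off the work surface, if the arm or the gripper's body presses on something with over 40 N, if the wrist force passes 120 N, or if a joint passes its speed limit or range.

## Working session

There is one attempt and no reset: what is moved stays moved. The work goes in short steps, each a Python script; the robot and the scene stay as the last script left them, time stands still between calls to the robot, and variables do not carry over. Pictures are saved under pics/ and viewed, about 8 in all and at most 12, crops included, and the job is handed in when it is done.

```bash
mkdir -p pics; ls
python3 - <<'E'
from plant import bot
import cv2,numpy as np
for n in("scene","top"):
    cv2.imwrite(f"pics/{n}0.png",bot.camera(n)[:,:,::-1]); c=bot.get_calibration(n); print(n,{k:np.round(v,4).tolist() for k,v in c.items()})
s=bot.read_state();print(s)
E
```

```text
pics
scene {'fx': 548.0544, 'fy': 548.0544, 'cx': 318.0924, 'cy': 239.7832, 'view': [[0.7996, 0.6004, 0.0166, -410.372], [-0.4405, 0.5675, 0.6957, 252.9675], [0.4082, -0.5635, 0.7182, -1657.2292], [0.0, 0.0, 0.0, 1.0]]}
top {'fx': 474.7686, 'fy': 474.7686, 'cx': 323.8114, 'cy': 233.4956, 'view': [[-0.0128, -0.9999, -0.002, -110.2735], [0.9977, -0.0129, 0.0672, -566.015], [-0.0673, -0.0011, 0.9977, -994.5622], [0.0, 0.0, 0.0, 1.0]]}
{'t': 0.1, 'joint_pos': array([-9.16892197e-01,  3.59331797e-01,  1.11286321e-02, -3.14256190e-04,
       -1.22409640e+00, -2.88065673e-01]), 'qvel': array([-0.00074659, -0.0038323 ,  0.00173872,  0.00062725, -0.00033551,
       -0.00039354]), 'tau': array([-3.33753916e-03, -5.84161198e+01,  2.93749988e+01,  7.01554656e+00,
        1.01499268e-02, -8.34064986e-05]), 'tcp_pos': array([ 241.23404885, -629.87734531,  187.19518857]), 'eef_rot': array([-1.81848207e-01,  9.83326316e-01,  7.36821288e-04, -2.09403953e-04]), 'contact_force': array([-0.03774651,  0.0955084 , -0.44385485]), 'moment': array([-0.02663073, -0.10050999,  0.00572423]), 'width': 87.2340858525067}
```

View pics/top0.png

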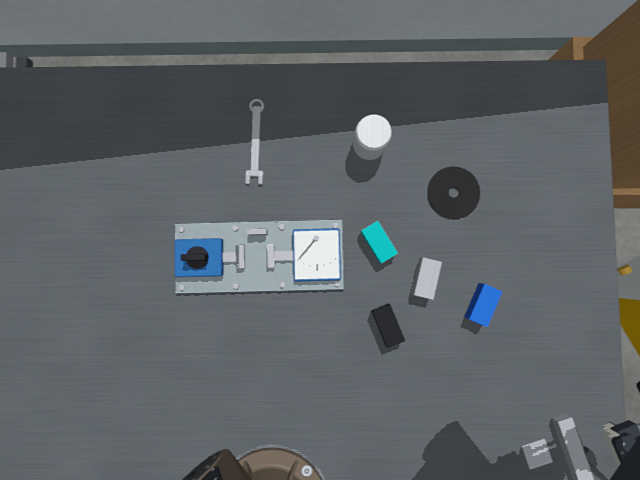

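View pics/scene0.png

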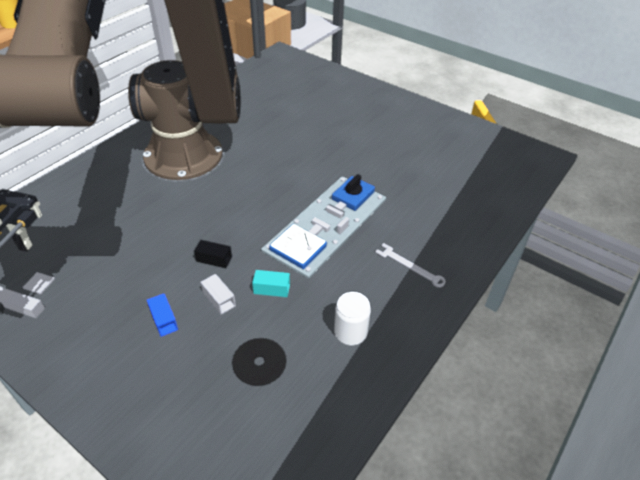

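The grey tube at top-view (427,279) is the steel one. The clamp is centred at about (259,257), with the stop above it at (257,232), so clamp +x is roughly world +x. The knob is on the left at (196,258) and the dial on the right at (317,255). Next I'll measure both at higher zoom.

```bash
cat > h.py <<'E'
import numpy as np,cv2
from plant import bot
from scipy.spatial.transform import Rotation as R
def project(n,P):
    c=bot.get_calibration(n);V=np.array(c["view"]);P=np.atleast_2d(P)
    q=P@V[:3,:3].T+V[:3,3];return np.c_[c["cx"]+c["fx"]*q[:,0]/-q[:,2],c["cy"]-c["fy"]*q[:,1]/-q[:,2]]
def unproject(n,uv,z):
    c=bot.get_calibration(n);V=np.array(c["view"]);uv=np.atleast_2d(uv).astype(float)
    d=np.c_[(uv[:,0]-c["cx"])/c["fx"],-(uv[:,1]-c["cy"])/c["fy"],-np.ones(len(uv))]@V[:3,:3]
    o=-V[:3,:3].T@V[:3,3];return o+d*((z-o[2])/d[:,2])[:,None]
E
python3 - <<'E'
from h import *
im=cv2.imread("pics/top0.png");g=cv2.cvtColor(im,6)
# plate: bounding rect of everything bright/blue in the region
h=cv2.cvtColor(im,cv2.COLOR_BGR2HSV)
reg=np.zeros_like(g);reg[205:305,160:352]=1
m=((g>100)|(h[:,:,1]>150)).astype(np.uint8)*reg
c=max(cv2.findContours(m,0,1)[0],key=cv2.contourArea)
r=cv2.minAreaRect(c);b=cv2.boxPoints(r);w=unproject("top",b,12);print("plate px",r,"\n",w.round(1),w.mean(0).round(1),[np.linalg.norm(w[i]-w[i-1]).round(1) for i in range(4)])
reg[:]=0;reg[250:308,405:450]=1
for t in(110,150,180):
    m=(g>t).astype(np.uint8)*reg
    c=max(cv2.findContours(m,0,1)[0],key=cv2.contourArea);r=cv2.minAreaRect(c);b2=cv2.boxPoints(r);w=unproject("top",b2,40)
    print("tube",t,w.round(1).tolist(),w.mean(0).round(1),[np.linalg.norm(w[i]-w[i-1]).round(1) for i in range(4)])
a=cv2.resize(im[215:300,170:350],None,fx=4,fy=4,interpolation=2);t=cv2.resize(im[250:305,400:455],None,fx=4,fy=4,interpolation=2)
o=np.zeros((340+220,720,3),np.uint8);o[:340]=a;o[340:,:220]=t
sc=cv2.imread("pics/scene0.png")[265:320,190:245];o[340:,230:450]=cv2.resize(sc,None,fx=4,fy=4)
cv2.imwrite("pics/z1.png",o)
E
```

```text
plate px ((255.5, 254.5), (99.0, 191.0), 90.0) 
 [[ 631.3  235.4   12. ]
 [ 625.9 -177.    12. ]
 [ 413.9 -173.5   12. ]
 [ 419.1  233.2   12. ]] [522.5  29.6  12. ] [np.float64(212.2), np.float64(412.4), np.float64(212.0), np.float64(406.7)]
tube 110 [[432.7, -301.2, 40.0], [512.8, -321.7, 40.0], [502.5, -363.9, 40.0], [422.6, -343.2, 40.0]] [ 467.7 -332.5   40. ] [np.float64(43.2), np.float64(82.7), np.float64(43.4), np.float64(82.6)]
tube 150 [[433.5, -302.1, 40.0], [511.4, -322.2, 40.0], [501.7, -361.7, 40.0], [423.9, -341.4, 40.0]] [ 467.6 -331.8   40. ] [np.float64(40.5), np.float64(80.4), np.float64(40.7), np.float64(80.4)]
tube 180 [[434.5, -303.7, 40.0], [510.5, -324.1, 40.0], [501.2, -360.6, 40.0], [425.3, -340.1, 40.0]] [ 467.9 -332.1   40. ] [np.float64(37.5), np.float64(78.7), np.float64(37.7), np.float64(78.6)]
```

View pics/z1.png

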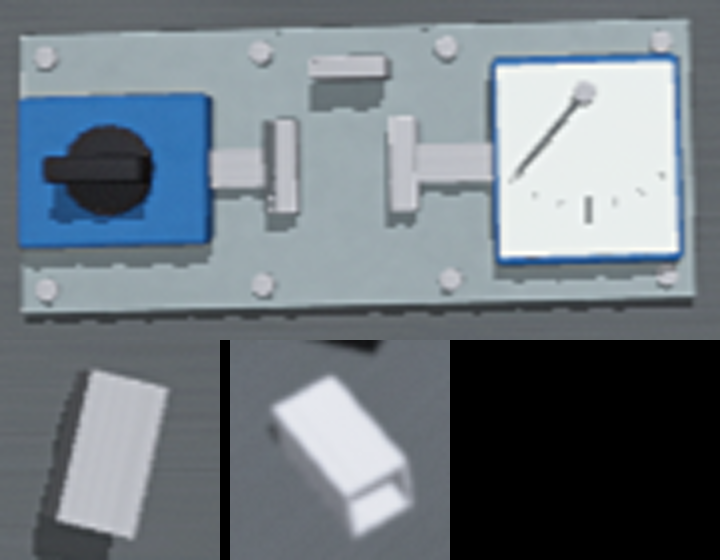

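The tube's top face measures 80.4 x 40.6 mm, which agrees with its stated size. The needle leans left of the mark, and the knob bar lies roughly along clamp y (q≈1.55). Now I'll fit the clamp pose from the plate corners, pivot, mark and stop in the crop.

```bash
cat > fit.py <<'E'
from h import *
from scipy.optimize import least_squares
X=np.array([[75,180,12],[75,-180,12],[-75,-180,12],[-75,180,12],[35,-124,36],[-20,-124,32],[57,20,42],[57,-20,42],[45,-20,42],[45,20,42]],float)
cr=np.array([[20,36],[690,20],[693,298],[21,314],[585,92],[588,209],[309,57],[389,57],[389,76],[309,78]],float)
uv=np.array([170,215])+(cr+.5)/4-.5
def W(p,X): return np.c_[X[:,:2]@np.array([[np.cos(p[2]),np.sin(p[2])],[-np.sin(p[2]),np.cos(p[2])]])+p[:2],X[:,2]]
f=least_squares(lambda p:(project("top",W(p,X))-uv).ravel(),[520,20,0],loss="soft_l1")
print("clamp",f.x.round(4));print(np.round(f.fun.reshape(-1,2),2).tolist())
p=f.x
def inv(w): d=w[:,:2]-p[:2];c,s=np.cos(p[2]),np.sin(p[2]);return np.c_[d@[c,s],d@[-s,c]]
px=lambda a:np.array([170,215])+(np.array(a,float)+.5)/4-.5
print("jaws z29",inv(unproject("top",px([[298,118],[295,213],[387,118],[389,213]]),29)).round(1))
print("bar z75",inv(unproject("top",px([[44,158],[44,182],[140,156],[141,181]]),75)).round(1))
np.save("clamp.npy",p)
# overlay into the scene camera
im=cv2.imread("pics/scene0.png")
for u in project("scene",W(p,X)): cv2.circle(im,tuple(np.int32(u*16+8)),16,(0,0,255),-1,0,4)
q=np.array([467.7,-332,0]);a=-.255;T=np.array([[i,j,z] for z in(0,40) for i in(-40,40) for j in(-20,20)],float)
for u in project("scene",W([q[0],q[1],a],T)): cv2.circle(im,tuple(np.int32(u*16+8)),16,(0,0,255),-1,0,4)
cv2.imwrite("pics/z2.png",cv2.resize(im[165:325,190:395],None,fx=3.7,fy=3.7))
E
python3 fit.py
```

```text
clamp [5.179957e+02 2.235800e+01 8.100000e-03]
[[0.25, -0.49], [-0.15, -0.0], [0.76, 0.53], [-0.02, 0.06], [0.27, 0.44], [0.08, -2.53], [0.07, -0.04], [-0.78, -0.45], [-0.71, 0.54], [0.12, 0.44]]
jaws z29 [[ 25.8  28.4]
 [-24.2  30.4]
 [ 24.8 -18.6]
 [-25.2 -19. ]]
bar z75 [[  6.1 148.6]
 [ -5.9 148.6]
 [  6.1 100.3]
 [ -6.5  99.8]]
```

View pics/z2.png

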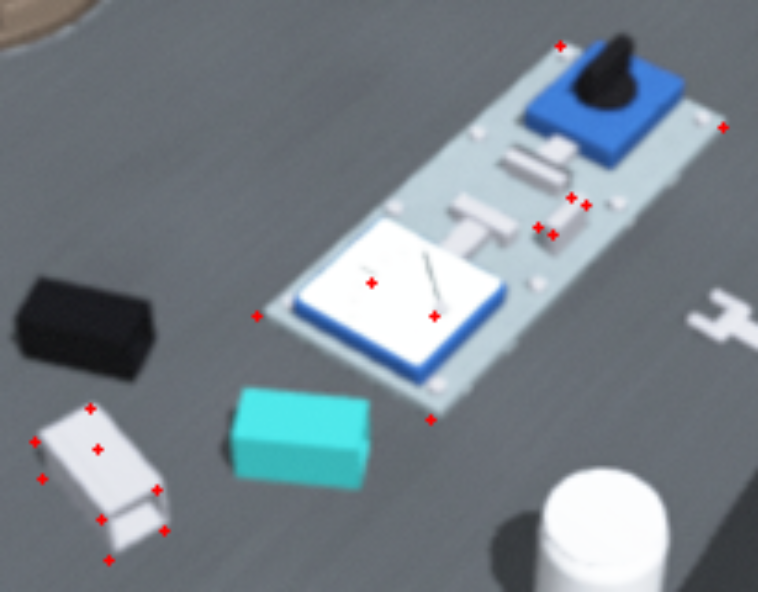

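The scene overlay sits about 2 px (~5 mm) off consistently, on both the clamp and the tube. That's a bias of the scene camera, while the top view is self-consistent: the stop, plate and jaws all fit. I'll grasp using the top-view values and check the bias while holding the tube.

```bash
cat >> h.py <<'E'
def down(yaw): return (R.from_euler("z",yaw)*R.from_euler("x",np.pi)).as_quat()
def cl(x,y,z):
    p=np.load("clamp.npy");c,s=np.cos(p[2]),np.sin(p[2]);return [p[0]+c*x-s*y,p[1]+s*x+c*y,z]
def st(m=""):
    s=bot.read_state();print(m,"t%.2f"%s["t"],"tcp",s["tcp_pos"].round(1),"F",s["contact_force"].round(1),"M",s["moment"].round(2),"w%.1f"%s["width"],"j6 %.2f"%s["joint_pos"][5]);return s
E
python3 - <<'E'
from h import *
for y in(-.255,-.255+np.pi,-.255-np.pi): 
    j=bot.solve_ik([467.7,-332,120],down(y));print(y,None if j is None else np.round(j,2))
for y in(0,np.pi): 
    j=bot.solve_ik(cl(0,125,48),down(y));print(y,None if j is None else np.round(j,2))
a=-.255+np.pi
bot.move_gripper(64,20)
bot.move_ptp([467.7,-332,100],down(a));st()
bot.line_to([467.7,-332,21.5],100);st("at")
bot.move_gripper(30,30);st("grip")
bot.line_to([467.7,-332,110],150);st("up")
E
```

```text
-0.255 [-0.28  0.25 -0.31  0.   -1.01  1.59]
2.8865926535897932 [-0.28  0.25 -0.31 -0.   -1.01 -1.55]
-3.396592653589793 [-0.28  0.25 -0.31 -0.   -1.01 -1.55]
0 [ 0.64  0.27 -0.47  0.   -0.83  0.93]
3.141592653589793 [ 0.64  0.27 -0.47 -0.   -0.83 -2.21]
 t2.18 tcp [ 467.7 -332.6  100.3] F [-0.3 -0.3  0.7] M [-0.1   0.01 -0.01] w64.1 j6 -1.55
at t3.12 tcp [ 468.1 -332.3   22. ] F [ 0.2 -0.4  0.8] M [-0.07  0.06  0.01] w63.7 j6 -1.55
grip t3.89 tcp [ 467.7 -332.    21.5] F [-0.2 -1.5 -0.4] M [-0.01 -0.03  0.02] w30.4 j6 -1.55
up t4.63 tcp [ 467.1 -331.7  109.2] F [0.1 0.  0.3] M [-0.04  0.01 -0.04] w30.3 j6 -1.55
```

The fingers closed to 30 mm, so they missed the tube. I'll look.

Run:
```python
from h import *
a=bot.camera("top")[:,:,::-1];b=bot.camera("scene")[:,:,::-1]
o=np.hstack([cv2.resize(a[180:340,350:510],(400,400)),cv2.resize(b[200:360,120:280],(400,400))]);cv2.imwrite("pics/m1.png",o)
print(project("top",[[467.1,-331.7,109.2]]),project("scene",[[467.1,-331.7,109.2]]))
```

```text
[[435.28026521 279.28026458]] [[211.22592718 269.4648217 ]]
```

View pics/m1.png

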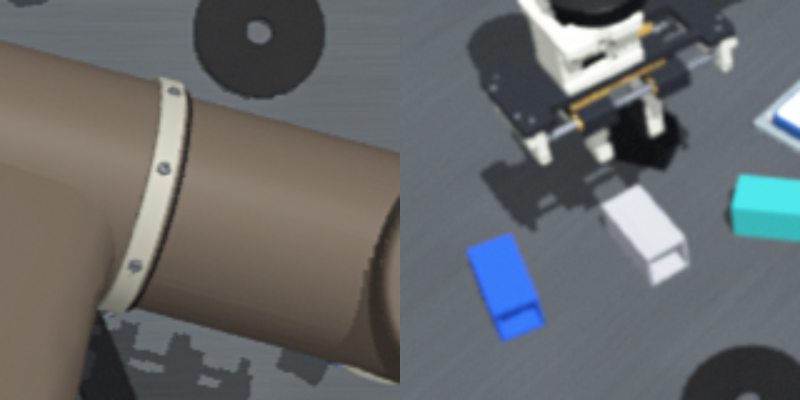

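The tube hasn't moved, and the fingers appear about 12 px above the projected TCP in the scene view. Either the fingertips are higher than reported or they are shifted horizontally. I'll compare with the start pictures, where the gripper is visible in both views, before moving.

Run:
```python
from h import *
P=np.array([[241.2,-629.9,187.2],[241.2,-629.9,187.2+38],[241.2,-629.9,0]])
a=cv2.imread("pics/top0.png");b=cv2.imread("pics/scene0.png")
for n,i in(("top",a),("scene",b)):
    q=project(n,P);print(n,q.round(1))
# move to a spot visible by both cameras: joint 1 swing away not needed; tilt-free hover at far place
A=cv2.resize(a[380:480,500:640],None,fx=4,fy=4);B=cv2.resize(b[170:320,0:100],None,fx=2.6,fy=2.6)
q=project("top",P);[cv2.circle(A,(int((u-500)*4),int((v-380)*4)),4,c,-1) for (u,v),c in zip(q,((0,0,255),(0,255,0),(255,0,0)))]
q=project("scene",P);[cv2.circle(B,(int(u*2.6),int((v-170)*2.6)),3,c,-1) for (u,v),c in zip(q,((0,0,255),(0,255,0),(255,0,0)))]
o=np.zeros((400,560+260,3),np.uint8);o[:,:560]=A;o[:B.shape[0],560:]=B;cv2.imwrite("pics/m2.png",o[:,:820][:, :800])
```

```text
top [[621.4 409.2]
 [635.8 416.1]
 [566.6 382.6]]
scene [[ 14.4 281. ]
 [  6.8 268.2]
 [ 46.9 335.7]]
```

View pics/m2.png

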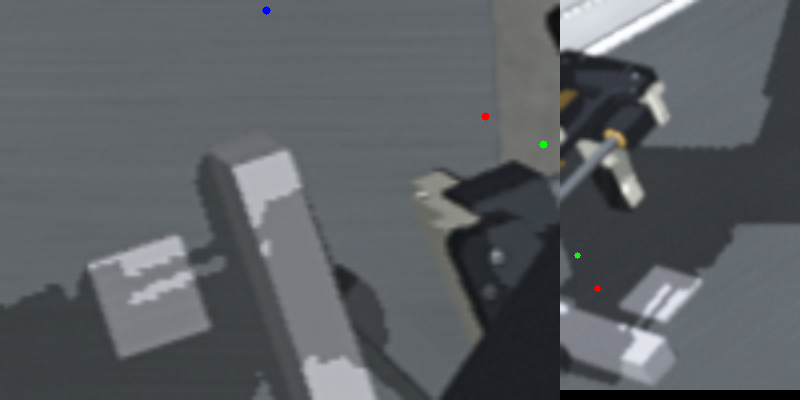

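Both views suggest the tips are about 38 mm above the reported TCP. I'll check that by gently probing free bench between the tube and the disc with closed fingers.

Run:
```python
from h import *
w=unproject("top",[[465,245]],0)[0];print(w.round(1))
bot.move_gripper(3,20)
bot.line_to([w[0],w[1],60],150);s0=st()
z=44
while z>-50:
    z-=4
    try: bot.line_to([w[0],w[1],z],60)
    except bot.Unreachable: print("unreach",z);break
    s=bot.read_state();
    if abs(s["contact_force"][2]-s0["contact_force"][2])>4: break
s=st("contact cmd z %d"%z)
b=bot.camera("scene")[:,:,::-1];a=bot.camera("top")[:,:,::-1]
q=project("scene",[s["tcp_pos"]])[0];print(q)
o=cv2.resize(b[190:350,110:270],None,fx=4,fy=4);cv2.imwrite("pics/m3.png",o[:600])
bot.line_to([w[0],w[1],100],150);st()
```

```text
[ 536.9 -423.5    0. ]
 t6.41 tcp [ 536.6 -423.2   60.3] F [-0.1  0.1  0.5] M [-0.05 -0.04 -0.  ] w3.4 j6 -1.44
contact cmd z -40 t11.89 tcp [ 537.5 -423.9  -38.2] F [-2.4  2.4 11.8] M [ 1.    1.01 -0.01] w3.2 j6 -1.44
[212.723171   351.92666785]
 t13.07 tcp [ 536.2 -423.1   98.7] F [-0.7  0.3 -0. ] M [-0.05 -0.04 -0.  ] w3.1 j6 -1.44
```

View pics/m3.png

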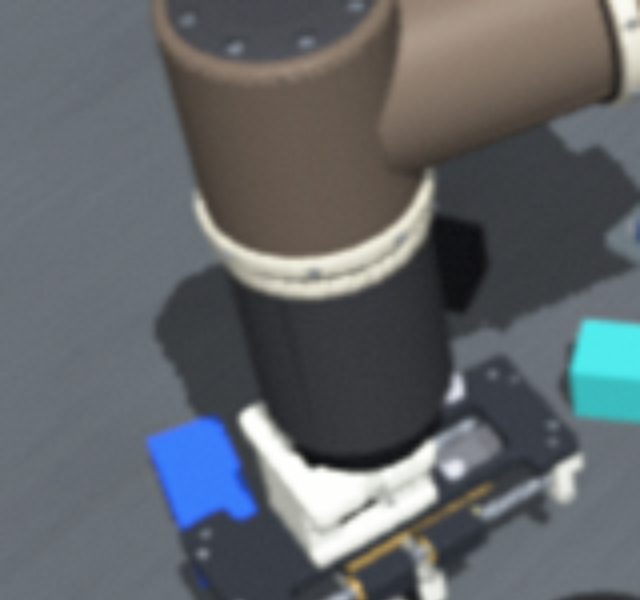

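The bench is touched at a reported z of about -37 to -38. Together with both views, this shows the real fingertips are ~37.5 mm above the reported TCP, with no noticeable sideways offset. I'll correct for it and grasp again, with force checks on the way down.

```bash
cat >> h.py <<'E'
DZ=-37.5
def go(p,v=150,ori=None): bot.line_to([p[0],p[1],p[2]+DZ],v,ori)
E
python3 - <<'E'
from h import *
T=[467.7,-332];a=-.255+np.pi
bot.move_gripper(64,20)
go(T+[70],220,down(a))
go(T+[21],80);st("at")
bot.move_gripper(30,30);s=st("grip")
if s["width"]>37:
    go(T+[100],180);st("up")
    p=np.load("clamp.npy")
    go(cl(-5,4.7,100),220,down(p[2]+np.pi));st("hover")
b=bot.camera("scene")[:,:,::-1];a=bot.camera("top")[:,:,::-1]
o=np.hstack([cv2.resize(b[130:330,190:390],(500,500)),cv2.resize(a[190:310,170:350],None,fx=1.6,fy=1.6,dst=None)[:, :288].copy() if 0 else np.zeros((500,1,3),np.uint8)]);cv2.imwrite("pics/m4.png",o)
cv2.imwrite("pics/m4top.png",a)
E
```

```text
at t15.71 tcp [ 468.  -332.2  -16.3] F [ 0.4 -0.   0.8] M [-0.03 -0.02 -0.02] w63.9 j6 -1.55
grip t16.23 tcp [ 468.  -331.9  -16.1] F [-0.7  1.5  3.7] M [ 0.68 -0.01  0.04] w39.7 j6 -1.55
up t16.82 tcp [ 466.9 -331.6   61.6] F [-0.   0.4 -2.6] M [-0.03  0.04  0.03] w39.9 j6 -1.55
hover t18.62 tcp [512.7  26.3  62.4] F [ 0.3 -0.7 -2.7] M [-0.    0.01 -0.01] w39.8 j6 -2.00
```

View pics/m4.png

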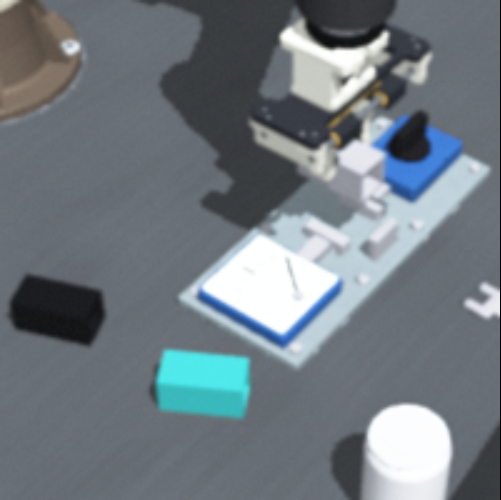

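The tube is held (39.8 mm, about 3 N) and hangs over the bed. Next I lower it between the jaws with force guards, then slide it to the stop.

Run:
```python
from h import *
go(cl(-5,4.7,56),120);bot.pause(.15);s0=st("above");f0=s0["contact_force"]
z=56;ok=True
while z>29:
    z-=3 if z>38 else 1
    go(cl(-5,4.7,z),60)
    d=bot.read_state()["contact_force"]-f0
    if np.abs(d).max()>5: break
s=st("stop at z %g"%z);print((s["contact_force"]-f0).round(1))
cv2.imwrite("pics/m5f.png",bot.camera("scene")[:,:,::-1])
```

```text
above t19.38 tcp [513.8  27.2  19.4] F [-0.1  0.  -2.2] M [ 0.02 -0.04 -0.04] w40.1 j6 -2.00
stop at z 32 t22.38 tcp [513.2  27.   -4.2] F [-6.1  0.9 15.3] M [ 0.27  2.35 -0.06] w40.2 j6 -2.00
[-6.   0.9 17.4]
```

The tube reached the bed at the expected height with no sideways force. Now I'll lighten the press and slide it to the stop.

Run:
```python
from h import *
go(cl(-5,4.7,33.4),40);bot.pause(.15);s=st("light");f0=s["contact_force"]
x=-5
while x<25:
    x+=1
    go(cl(x,4.7,33.4),25)
    f=bot.read_state()["contact_force"]
    if x<0 or f[0]-f0[0]<-3: print(x,f.round(1))
    if f[0]-f0[0]<-6: break
bot.pause(.15);st("stop x=%g"%x)
bot.move_gripper(52);st("open")
go(cl(x,4.7,33.4+35),150);st("up")
# clear of the view, near the knob but high
bot.move_ptp(np.array(cl(0,125,150))+[0,0,DZ],down(np.pi));st()
b=bot.camera("scene")[:,:,::-1];cv2.imwrite("pics/m6.png",cv2.resize(b[170:290,240:390],(750,600)))
cv2.imwrite("pics/m6top.png",bot.camera("top")[:,:,::-1])
```

```text
light t22.83 tcp [513.   27.1  -4.1] F [-1.1  1.3  2.4] M [0.33 0.37 0.01] w39.9 j6 -2.00
-4 [-4.4  2.1  4.7]
-3 [-4.9  0.4  5.3]
-2 [-6.1  0.8  7.2]
-1 [-5.2 -0.7  6.8]
0 [-5.3 -0.6  7.9]
1 [-5.7  0.3  7.6]
2 [-5.4 -0.2  7. ]
3 [-6.1 -1.   8.4]
4 [-6.1 -1.9  8.3]
5 [-5.6 -1.   8.1]
6 [-7.1 -0.4  7.6]
stop x=6 t25.73 tcp [522.6  26.4  -4.2] F [-6.1 -0.5  7.8] M [-0.18  2.18  0.05] w40.1 j6 -1.99
open t26.23 tcp [524.1  27.2  -4.2] F [ 0.1 -0.1  0.1] M [-0.04 -0.03  0.05] w52.2 j6 -1.99
up t26.62 tcp [524.4  27.4  31.5] F [-0.7 -0.7 -0.3] M [ 0.    0.04 -0.03] w52.0 j6 -1.99
 t27.25 tcp [516.3 147.8 111.9] F [-0.2 -1.  -0.4] M [-0.13 -0.02  0.03] w51.9 j6 -2.21
```

View pics/m6.png

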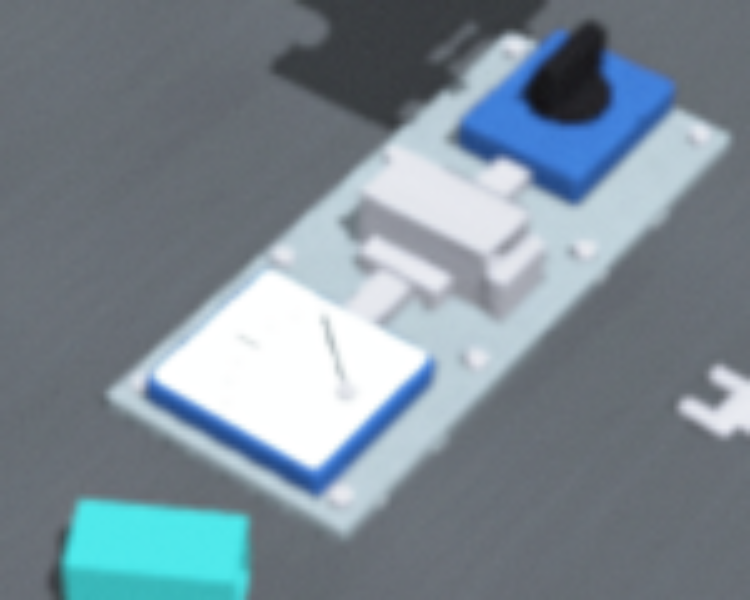

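The tube sits flat between the jaws, but the slide force was mostly bed friction, so contact with the stop isn't proven. I'll push its rear end gently with the fingers. Friction there is only about 1 N, so the stop should show clearly.

Run:
```python
from h import *
p=np.load("clamp.npy");Y=4.7
bot.move_gripper(20)
go(cl(-62,Y,90),250,down(p[2]+np.pi));go(cl(-62,Y,23),180);bot.pause(.1)
s=st("low");f0=s["contact_force"];x=-52
go(cl(x,Y,23),80)
while x<-34:
    x+=1;go(cl(x,Y,23),30)
    s=bot.read_state();f=s["contact_force"]-f0
    if f[0]<-1: print(x,s["tcp_pos"][0].round(1),f.round(1))
    if f[0]<-6: break
bot.pause(.1);st("stop x=%g"%x)
go(cl(-62,Y,23),100);go(cl(-62,Y,90),250)
bot.move_ptp(np.array(cl(0,125,130))+[0,0,DZ],down(np.pi/2));st()
t=bot.camera("top")[:,:,::-1];cv2.imwrite("pics/m7top.png",t)
```

```text
low t29.47 tcp [457.2  27.4 -13.4] F [0.4 0.9 0.1] M [-0.03 -0.01  0.02] w19.8 j6 -2.05
-48 470.0 [-1.3 -0.2 -0.5]
-45 472.5 [-3.   0.3  1.8]
-44 473.6 [-3.9 -1.1  1.6]
-43 473.6 [-7.3  0.1  4.5]
stop x=-43 t32.09 tcp [473.6  26.3 -14.8] F [-6.7  0.5  4.2] M [0.38 2.3  0.03] w20.1 j6 -2.03
 t36.62 tcp [517.  147.3  92.5] F [ 0.6 -0.2  0.7] M [-0.15  0.07 -0.02] w20.1 j6 2.50
```

The TCP stopped advancing at 473.6, which puts the tube's rear end at clamp x ≈ -35, so it is properly against the stop with about 7 N. At the present yaw j6 is 2.50 and clockwise decreases it, so one grasp gives up to 5.5 rad. Next I'll write a needle reader and test it on the picture already saved.

```bash
cat >> h.py <<'E'
def needle(img):
    """needle angle (rad from mark, + = slack side +y); img RGB or BGR"""
    r=np.arange(14,46,2.);best=[]
    g=img.min(2).astype(np.float32)
    A=np.arange(-.9,1.2,.01)
    for a in A:
        P=np.array([cl(35-k*np.cos(a),-124+k*np.sin(a),36) for k in r]);uv=project("top",P).astype(np.float32)
        best.append(cv2.remap(g,uv[:,:1],uv[:,1:],cv2.INTER_LINEAR).mean())
    b=np.array(best);w=np.clip(b.min()+.35*(np.median(b)-b.min())-b,0,None)
    return (A*w).sum()/w.sum(),b.min(),np.median(b)
E
python3 - <<'E'
from h import *
for f in("top0","m6top","m7top"): print(f,needle(cv2.imread(f"pics/{f}.png")))
im=cv2.imread("pics/m7top.png");print(bot.read_state()["joint_pos"].round(3))
cv2.imwrite("pics/z7.png",cv2.resize(im[200:310,165:365],None,fx=4,fy=4))
E
```

```text
top0 (np.float64(0.7462099296779819), np.float32(126.99866), np.float32(233.01694))
m6top (np.float64(0.7462597036108497), np.float32(131.99597), np.float32(238.52768))
m7top (np.float64(0.746208899326102), np.float32(132.85297), np.float32(239.3035))
[ 0.642  0.219 -0.422  0.    -0.93   2.499]
```

View pics/z7.png

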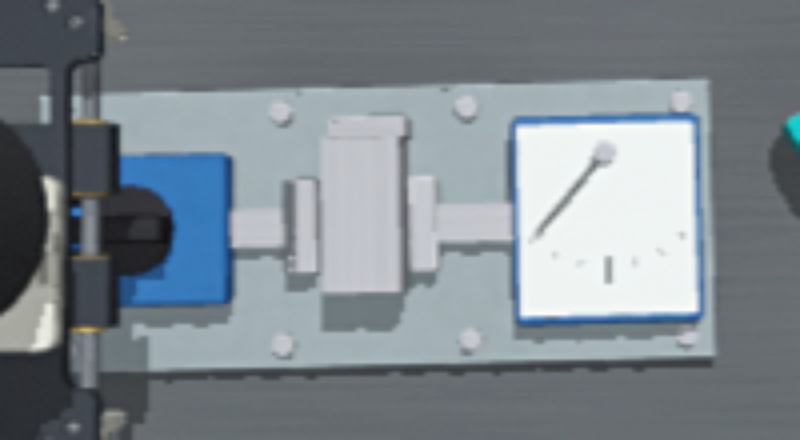

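The tube is seated against the stop, and the needle reads 0.746 against the known 0.72, a bias of only 0.026. Now I'll grip the knob and turn it, with camera feedback.

Run:
```python
from h import *
p=np.load("clamp.npy")
bot.move_gripper(34)
go(cl(0,125,95),150,down(np.pi/2+p[2]))
go(cl(0,125,49),80);s=st("at knob")
if abs(s["contact_force"][2])<6:
    bot.move_gripper(5,40);s=st("grip")
    if 11<s["width"]<18:
        j=np.array(bot.read_state()["joint_pos"]);q0=j[5];a=9
        for k,d in enumerate([.6,1.2,1.6,2.0,2.2,2.4]):
            j[5]=q0-d;bot.move_joints(list(j));n=needle(bot.camera("top"))[0]-.026
            s=bot.read_state();print("d%.2f t%.2f needle %.3f Mz %.2f"%(q0-s["joint_pos"][5],s["t"],n,s["moment"][2]),s["contact_force"].round(1))
            if n<.5: break
        np.save("q0.npy",[q0,*j])
```

```text
at knob t38.30 tcp [517.3 147.5  11.8] F [ 0.  -0.2 -0.1] M [-0.13  0.03  0.04] w34.2 j6 2.51
grip t38.77 tcp [518.2 147.6  12. ] F [ 4.3 -2.4 -1.5] M [-0.86 -1.75  0.  ] w14.2 j6 2.51
d0.60 t39.45 needle 0.720 Mz -0.11 [-3.8  4.3  3.7]
d1.20 t40.12 needle 0.720 Mz -0.04 [-7.2  6.   4. ]
d1.60 t40.64 needle 0.720 Mz -0.08 [-8.7  8.5  4.2]
d2.00 t41.16 needle 0.720 Mz -0.10 [-8.9 10.7  4.4]
d2.20 t41.52 needle 0.720 Mz -0.10 [-9.  11.9  3. ]
d2.40 t41.88 needle 0.702 Mz -0.10 [-9.7 12.   2.2]
```

Run:
```python
from h import *
q=np.load("q0.npy");q0=q[0];j=q[1:].copy();n=.702
for k in range(20):
    d=np.clip(n/.48*.8,-.3,.5);
    if abs(d)<.08:d=np.clip(n/.48,-.3,.3)
    j[5]-=d;bot.move_joints(list(j));bot.pause(.05);n=needle(bot.camera("top"))[0]-.026
    s=bot.read_state();print("d%.2f t%.2f needle %.3f Mz %.2f"%(q0-s["joint_pos"][5],s["t"],n,s["moment"][2]),s["contact_force"].round(1))
    if abs(n)<.015 or q0-j[5]>5: break
bot.move_gripper(34);bot.pause(.2)
n=needle(bot.camera("top"))[0]-.026;s=st("released needle %.3f"%n)
z=s["tcp_pos"][2]
bot.line_to([*s["tcp_pos"][:2],z+75],120)
t=bot.camera("top")[:,:,::-1];print(needle(t));st()
cv2.imwrite("pics/z8.png",cv2.resize(t[200:310,165:365],None,fx=4,fy=4))
```

```text
d2.90 t42.52 needle 0.462 Mz -0.10 [-6.3 12.   0. ]
d3.40 t43.17 needle 0.220 Mz -0.10 [-4.7 11.5 -2.2]
d3.76 t43.72 needle 0.058 Mz -0.05 [-2.2  9.3 -3. ]
d3.86 t44.07 needle 0.007 Mz -0.05 [-2.   9.6 -3.3]
released needle 0.007 t44.92 tcp [518.2 147.6  12. ] F [ 1.   0.2 -1. ] M [-0.02  0.07  0.01] w34.4 j6 -1.36
(np.float64(0.03269208767941467), np.float32(130.07245), np.float32(239.3811))
 t45.74 tcp [517.6 147.2  86.1] F [-0.2 -0.3 -1.3] M [-0.04  0.06  0.01] w33.8 j6 -1.36
```

View pics/z8.png

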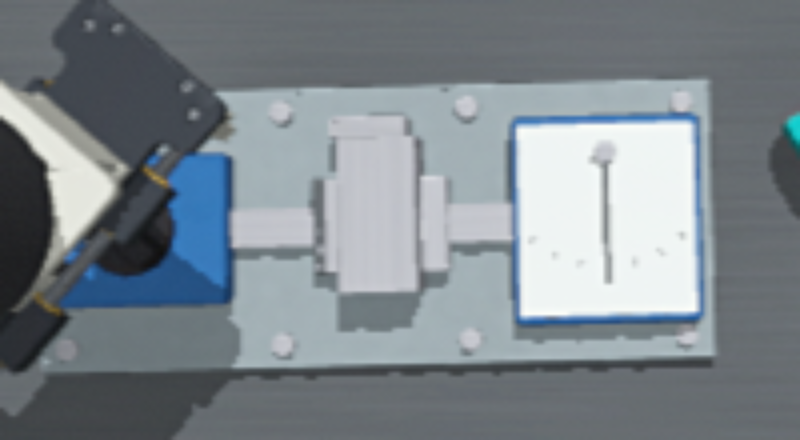

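The needle lies on the long mark, from pivot (604,152) to mark (607,280). The tube is gripped by both jaws and still touches the stop at the top, and the gripper is clear. I'm handing in.

```bash
python3 -c "
from h import *
bot.close_job();st()"
```

```text
the job is handed in; nothing more can be done
the job is handed in; nothing more can be done
```

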